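# Refit the fan wheel of a salon hood dryer

### The job

The hood dryer's fan wheel has been cleaned of hair and lint and lies on the bench. Put it back on the motor in the open blower housing: over the spindle, gently turned until all four holes drop over the drive studs, and pushed fully home against the hub, without forcing it; then let go. Leave the vent cover, comb, brush and bowl where they are.

Things in the scene. Friction and masses are not known exactly. Their poses are not given: they have to be found in the camera images.
- fan_wheel: loose grey fan wheel, 0.26 kg, boss up. Back plate 150 mm in diameter, 6 mm thick; origin at the centre of its underside, z out of the boss side. Bore 18 mm through the plate. Four 14 mm through holes at 42 mm radius, on its +x, +y, -x, -y axes; between them ribs 3 mm wide, 4 mm high on the plate. Blade rim from 61 to 75 mm radius, up to 36 mm above the underside.
- boss_top (a point): centre of the top of the wheel's round boss, 44 mm above the underside, same axes as the wheel. The boss is the grip: 40 mm in diameter, straight down to the plate, with a 22 mm hole down its middle. Between the boss and the blade rim it is open from above (radius 20 to 61 mm).
- seat (a point): centre of the flat face of the motor hub, against which the wheel's underside must rest; fixed to the housing. z is the spindle axis, out of the housing, leaning 30 degrees from vertical towards the robot's side. The hub is a grey disc 106 mm in diameter, about 212 mm above the bench. The housing wall round it is 186 mm in inner diameter and ends 12 mm above (along z) the hub face.
- spindle_tip (a point): tip of the steel spindle, 36 mm along z from the seat; same axes as the seat. The spindle is 16 mm in diameter, its last 7 mm taper to 7 mm. Round it stand four brass drive studs, 10 mm in diameter, 13 mm tall (last 2.5 mm tapered), 90 degrees apart at 42 mm radius. Their angle about the axis is random and not reported. The hub is stiff: it turns only above about 0.45 N m.
- dryer: fixed hood of the dryer standing mouth down: white dome 340 mm in diameter, 230 mm tall, dark band at the mouth; origin at the centre of the mouth, on the bench, z up. Two pivots stick out to 192 mm on its +y and -y sides, 85 mm up. The round blower housing, 198 mm in diameter, stands out of the dome on its -x side; the seat is 88 mm along -x and 212 mm up.
- vent_cover: bystander: the housing's loose round white cover with dark slots, 196 mm in diameter, 18 mm thick, lying flat; origin at the centre of its underside
- tail_comb: bystander: cream tail comb lying flat, 220 mm long along its x, 5 mm thick; origin near its middle, at bench height
- tint_brush: bystander: black flat tint brush, 180 mm long along its x, 58 mm wide, 10 mm thick; origin 105 mm from the handle's end, at bench height
- tint_bowl: bystander: empty black tint bowl, 120 mm in diameter, 55 mm tall; origin at the centre of its underside

How it is judged (in metres and radians):
On the way, in this order (a step that is already met when the one before it is completed fails the run):
1. the fan wheel is lifted clear of the bench (height (world z) of fan_wheel above 0.08 m), for 0.2 s.
2. the wheel's bore is over the spindle (z of fan_wheel in the frame of seat between -0.003 and 0.028 m and distance between fan_wheel and seat below 0.029 m and angle between the z axis of fan_wheel and the z axis of seat, either way round below 0.2 rad), for 0.1 s.
At the end, for the whole second after the job is handed in: The fan wheel sits fully home on the hub with the four studs through its holes: underside within 3 mm of the hub face, centre within 5 mm of the seat point, axis within 3.4 degrees of the spindle's, at rest and let go (z of fan_wheel in the frame of seat below 0.003 m and distance between fan_wheel and seat below 0.005 m and angle between the z axis of fan_wheel and the z axis of seat, either way round below 0.06 rad and linear speed of fan_wheel below 0.02 m/s and contact force between the fingers and fan_wheel below 0.1 N); the robot touches nothing.
It fails at once if the wheel is forced: it presses on the dryer with more than 90 N (contact force between fan_wheel and dryer above 90 N).
It fails at once if the vent cover is displaced by more than 30 mm (distance of vent_cover from where it was at the start of the episode above 0.03 m).
It fails at once if the comb is displaced by more than 30 mm (distance of tail_comb from where it was at the start of the episode above 0.03 m).
It fails at once if the brush is displaced by more than 30 mm (distance of tint_brush from where it was at the start of the episode above 0.03 m).
It fails at once if the bowl is displaced by more than 30 mm (distance of tint_bowl from where it was at the start of the episode above 0.03 m).
It also fails if it takes over 64 s, if anything falls off the work surface, if the arm or the gripper's body presses on something with over 40 N, if the wrist force passes 120 N, or if a joint passes its speed limit or range.

### The arm

A 6-joint arm with a two-finger parallel gripper is mounted at the origin on the work surface. World frame = base frame: x ahead of the robot, y to its left, z up, the work surface at z = 0. Lengths are in mm, angles in rad, forces in N, time in s.
With the tool pointing down it reaches from about 275 to 1000 mm from the base axis. Payload 8.4 kg.
Tool frame: the origin (TCP) lies midway between the tips of the shut fingers; the grasp point (between the pads) lies 19 mm behind it; z points along the fingers, y is the direction in which the jaws open and shut (so a half turn about z gives the same grasp; the last joint's range is limited). The gripper opens to 85 mm and grips with 20 to 120 N. Pads are 22 mm wide; open, the fingers measure 114 mm over their backs; the gripper's body (76 mm by 85 mm) begins 54 mm behind the grasp point. The pads swing forward as they close: fully open they stand 13 mm farther back than shut.
Start: joints at [1.225, 0.353, 1.633, -0, 1.155, -0.002], TCP at [210.666, 588.428, 231.281] pointing down, gripper open.
Joint ranges: [-2.63, 2.63], [-0.92, 2.1], [0.06, 2.66], [-1.3, 4.44], [0, 2.69], [-3.02, 3.02]. Speed limits (rad/s): [2.22, 2.22, 2.79, 3.14, 3.14, 3.14].

### API

Orientations are given as [roll, pitch, yaw] about the fixed x, y, z axes, in that order (R = Rz(yaw) Ry(pitch) Rx(roll)).
In Python, from rig import r gives the robot as it stands. The module is installed in compiled form; this text tells all that it offers.
- The arm moves only by the tool drive_tool, never from a script. Its argument "moves" is a list of rows, each a list of 3 entries, a list of its own where there are three numbers: the closure, from 0 (fully open) to 1 (shut), then the shift along the tool's x, y, z in cm, then the turn about the tool's z in degrees. In form: [[claw, [dx, dy, dz], roll], ...]. A call has 1 to 12 rows; each row is the pose to reach, as a shift and turn from the pose measured when the call began, along the tool's axes at that moment; what a row does not reach only later rows make up. A row lasts 1/8 s, in which the tool goes at most 62.5 mm and 10.7 degrees, less where a joint would pass 70% of its speed; a pose out of reach is approached as far as the arm can. A call with a gripper value outside its range is refused whole. The fingers move at their own pace and stop on an object; "grip_force" is the grip in N (left out, the last holds). Time passes only in rows, so rows that repeat a pose let the fingers close. It gives the time, the measured TCP pose, the force and the opening at its end, in the units of the state.
- r.sense(): the state, without advancing time (a new reading comes with each control period).
- r.grab_frame(name): name is "scene" or "top"; returns a dict with "color" (400x640x3 uint8, red, green, blue), "fx", "fy", "cx", "cy" (pixels), "D" ([k1, k2, p1, p2, k3] as OpenCV has them; the pictures are not rectified), "pose" (4x4, takes a point from camera to world coordinates). Camera axes: x right, y up, looking along -z (the intrinsics and any distortion apply to the point x, -y, -z); pixel columns grow to the right and rows downward; lengths in mm; the calibration is good to about 2 mm. A picture is of the moment at which its call begins. There is no depth.
- r.sign_off(): hands the job in, once; it reports no verdict.
Trained networks look in the newest picture that a camera, given by its name, has taken for a name from the list of things; names that differ only in an ending like _2 or _b are one class to them, and where a whole thing is asked for, a point or a joint stands for the part that bears it (a point fixed in the world has none). Each returns a list of dicts, best first, with "score" (0 to 1); they miss things now and then, are a little off and sometimes report something else, mostly with a low value. They report only what shows in the picture. A call takes as long as a camera call.
- r.outline_of(thing, camera): "mask" (400x640 bool, what is visible of it) and "at" ([column, row] in pixels, amid what is visible of it).
- r.spot_point(thing, camera): "at" ([column, row] in pixels: a listed point, or the origin of a listed thing).
The state is a dict: "clock": time; "qpos": joint angles; "qvel": joint speeds; "joint_efforts": joint torques, N m; "eef_pos": TCP position; "tcp_rot": TCP orientation; "contact_force": force on the tool from outside, world axes, zero at the start; "wrist_torque": the same for the moment, N m; "opening": opening from 0.0 (shut) to 1.0 (fully open).
Only numpy, scipy, OpenCV 4.12 (cv2) and the standard library are available. Lean on these libraries where they do the work, as an engineer would, in place of code of your own. Each camera call takes 0.05 s, during which the arm holds its last target.

## Working session

There is one attempt and no reset: what is moved stays moved. The work goes in short steps, Python scripts to look and compute and a tool call to move; the robot and the scene stay as the last step left them, time stands still between calls to the robot, and variables do not carry over. Pictures are saved under pics/ and viewed, and the job is handed in when it is done.

Besides the shell and the picture viewer there is one more tool, called after "Request:" as a command line: name --argument value ..., lists and objects as JSON in quotes. drive_tool: Moves the arm, as the interface text tells. Its arguments: {"type":"object","properties":{"moves":{"type":"array"},"grip_force":{"type":"number"}},"required":["moves"]}

```bash
mkdir -p pics; cat > h.py <<'E'
from rig import r
import cv2, numpy as np
from scipy.spatial.transform import Rotation as R
def grab(n,fn=None):
    f=r.grab_frame(n)
    if fn: cv2.imwrite('pics/'+fn,cv2.cvtColor(f['color'],cv2.COLOR_RGB2BGR))
    return f
def K(f): return np.array([[f['fx'],0,f['cx']],[0,f['fy'],f['cy']],[0,0,1.]]),np.array(f['D'],float)
def ray(f,px):
    k,d=K(f); u=cv2.undistortPoints(np.array(px,float).reshape(-1,1,2),k,d).reshape(-1,2)
    P=np.array(f['pose']); v=np.c_[u[:,0],-u[:,1],-np.ones(len(u))]@P[:3,:3].T
    return P[:3,3],v/np.linalg.norm(v,axis=1,keepdims=True)
def atz(f,px,z):
    o,v=ray(f,px); return o+v*((z-o[2])/v[:,2])[:,None]
def proj(f,X):
    P=np.array(f['pose']); c=(np.atleast_2d(X)-P[:3,3])@P[:3,:3]; c=c*[1,-1,-1]
    k,d=K(f); return cv2.projectPoints(c.reshape(-1,1,3).astype(float),np.zeros(3),np.zeros(3),k,d)[0].reshape(-1,2)
def tri(o1,v1,o2,v2):
    A=np.stack([v1,-v2],1); s=np.linalg.lstsq(A,o2-o1,rcond=None)[0]
    a=o1+s[0]*v1;b=o2+s[1]*v2; return (a+b)/2,np.linalg.norm(a-b)
E
python3 - <<'E'
from h import *
np.set_printoptions(precision=2,suppress=True)
print(r.sense())
F={}
for c in ('scene','top'):
    F[c]=f=grab(c,c+'0.png'); print(c,f['fx'],f['fy'],f['cx'],f['cy'],f['D'],f['pose'])
D={}
for t in ['fan_wheel','boss_top','seat','spindle_tip','dryer','vent_cover','tail_comb','tint_brush','tint_bowl']:
    for c in F:
        o=r.spot_point(t,c); D[t,c]=o
        print(t,c,[(np.array(x['at']).round(1),round(x['score'],2)) for x in o[:3]])
    if D[t,'scene'] and D[t,'top']:
        a=ray(F['scene'],D[t,'scene'][0]['at']);b=ray(F['top'],D[t,'top'][0]['at'])
        print('   tri',tri(a[0],a[1][0],b[0],b[1][0]))
E
```

```text
{'clock': 0.0, 'qpos': array([ 1.22,  0.35,  1.63, -0.  ,  1.16, -0.  ]), 'qvel': array([ 0., -0., -0., -0.,  0.,  0.]), 'joint_efforts': array([  0.  , -60.53, -34.21,  -0.  ,   0.01,   0.  ]), 'eef_pos': array([210.49, 587.98, 230.55]), 'tcp_rot': array([-3.14, -0.  ,  2.8 ]), 'contact_force': array([ 0.4 , -0.51,  0.21]), 'wrist_torque': array([-0.01,  0.04,  0.01]), 'opening': 0.9999406095240966}
scene 433.7092246028604 433.7092246028604 313.97722020992484 204.42441282111952 [-0.06  0.    0.    0.    0.  ] [[   0.74   -0.42    0.53 1318.9 ]
 [   0.68    0.45   -0.58 -853.06]
 [   0.01    0.79    0.62 1082.52]
 [   0.      0.      0.      1.  ]]
top 494.0301941868099 494.0301941868099 320.41010428152407 193.67207395662425 [-0.08  0.    0.    0.    0.  ] [[   0.01    0.98   -0.19  213.73]
 [  -1.      0.01   -0.01  -27.74]
 [  -0.      0.19    0.98 1731.43]
 [   0.      0.      0.      1.  ]]
fan_wheel scene []
fan_wheel top [(array([399.6, 225.9]), 0.57)]
boss_top scene [(array([233.8, 265.3]), 0.63)]
boss_top top [(array([404.7, 219.2]), 0.58), (array([293.2, 177.7]), 0.33)]
   t
[... 364 characters left out ...]
]), 0.68)]
vent_cover top [(array([185.6, 256.9]), 0.85), (array([411.8, 148.2]), 0.5)]
   tri (array([328.25, 460.19,  -8.57]), np.float64(10.316324259526107))
tail_comb scene [(array([197.7, 325.8]), 0.57)]
tail_comb top [(array([454.4, 207.2]), 0.76)]
   tri (array([ 519.77, -499.78,  -23.69]), np.float64(5.095044459034701))
tint_brush scene [(array([281.8, 332.3]), 0.73), (array([406., 192.]), 0.66)]
tint_brush top [(array([183.2, 169.6]), 0.83)]
   tri (array([ 601.49,  182.07, -274.08]), np.float64(749.8269447252824))
tint_bowl scene [(array([282.9, 329.2]), 0.62)]
tint_bowl top [(array([411.9, 144.8]), 0.93)]
   tri (array([ 739.68, -345.48,   13.55]), np.float64(0.44260665673233207))
```

View pics/scene0.png

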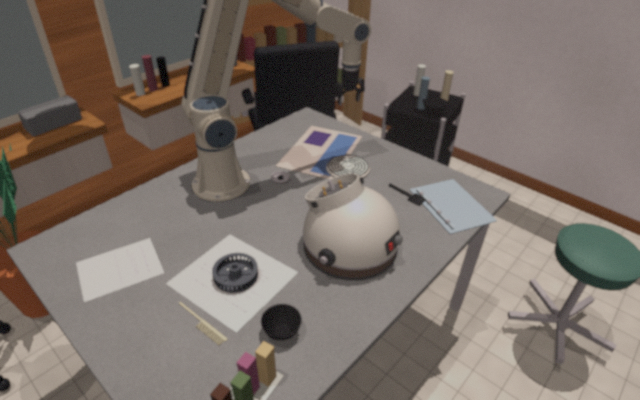

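View pics/top0.png

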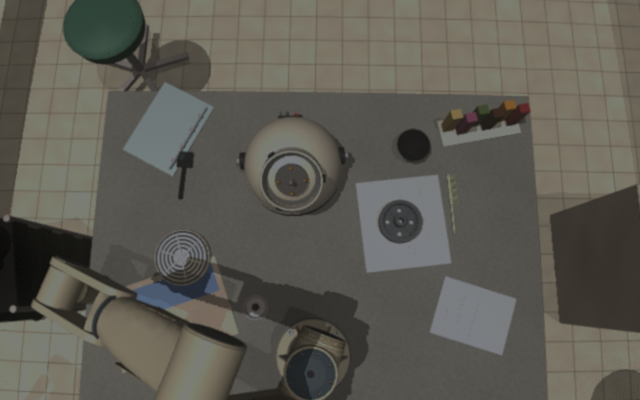

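```bash
python3 - <<'E'
import cv2
a=cv2.imread('pics/top0.png')
b=cv2.resize(a[140:230,245:335],(600,600),interpolation=cv2.INTER_CUBIC)
cv2.imwrite('pics/t0a.png',b)
b=cv2.resize(a[180:270,350:440],(600,600),interpolation=cv2.INTER_CUBIC)
cv2.imwrite('pics/t0b.png',b)
a=cv2.imread('pics/scene0.png')
cv2.imwrite('pics/s0a.png',cv2.resize(a[140:240,270:390],(720,600),interpolation=cv2.INTER_CUBIC))
E
```

```text
(no output)
```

View pics/t0a.png

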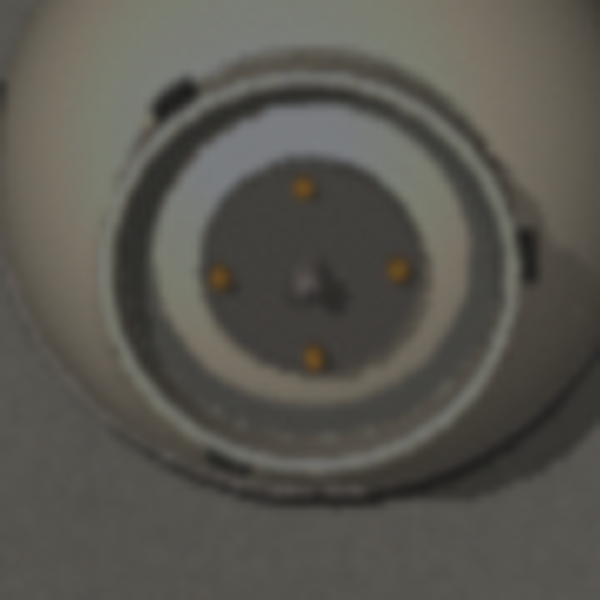

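View pics/t0b.png

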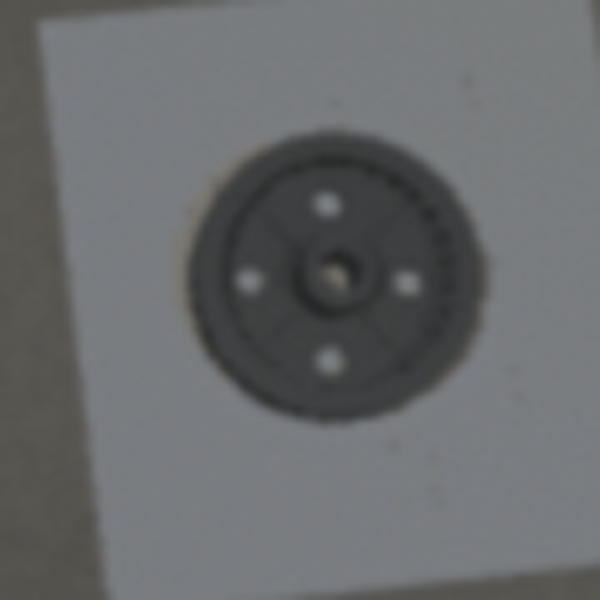

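View pics/s0a.png

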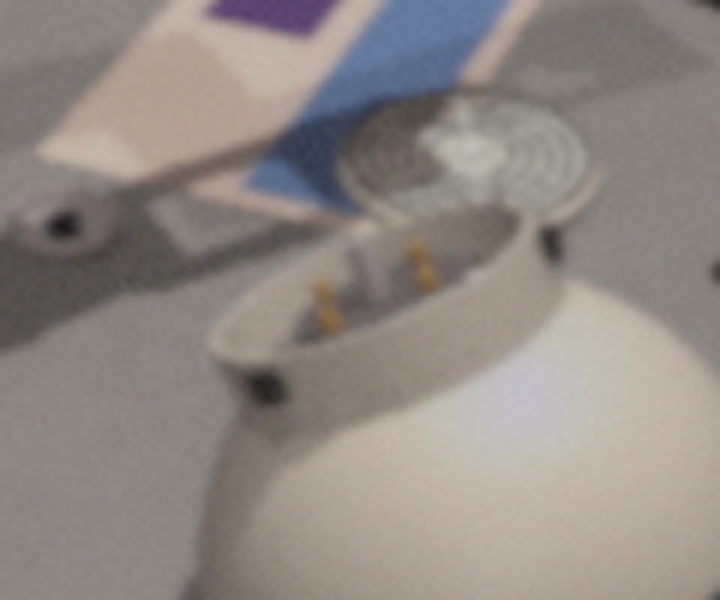

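The pictures show the wheel on white paper, with its holes at about (399,211), (387.5,222), (411,223) and (399.5,234). The housing is clear, with brass studs at about (290,168), (278,182), (305,180) and (292,194). Next I'll fit both poses.

```bash
cat > fit0.py <<'E'
from h import *
from scipy.optimize import least_squares
np.set_printoptions(precision=2,suppress=True)
f=grab('top');img=f['color'].astype(float)
g=grab('scene');
def cen(px,w,rad=3):
    x,y=px;ys,xs=np.mgrid[int(y)-rad:int(y)+rad+2,int(x)-rad:int(x)+rad+2]
    W=w[ys,xs];W=W-W.min();W=np.clip(W-0.3*W.max(),0,None)
    return np.array([(xs*W).sum(),(ys*W).sum()])/W.sum()
gray=img.mean(2);br=img[...,0]-img[...,2]
H=np.array([cen(p,gray) for p in [(399,210.8),(387.5,222.1),(411,222.6),(399.5,234.3)]])
S=np.array([cen(p,br) for p in [(290.4,168.2),(277.9,181.9),(304.7,180.5),(292,193.7)]])
print(H,S)
sh=[br[...]]
k=np.arange(4)*np.pi/2
# wheel: holes seen at z~3 (paper through) ; order by angle about
def match(P,Q):
    d=np.linalg.norm(P[:,None]-Q[None],axis=2); return P[d.argmin(0)]-Q
def wm(p):
    X=np.c_[p[0]+42*np.cos(k+p[2]),p[1]+42*np.sin(k+p[2]),np.full(4,3.)]
    return match(proj(f,X),H).ravel()
best=min((least_squares(wm,[460,-300,a]) for a in np.arange(0,1.57,.2)),key=lambda s:s.cost)
print('wheel',best.x,best.cost,'yaw deg',np.degrees(best.x[2])%90)
# seat
def seat(p):
    x,y,yaw=p[:3]
    zx=np.array([-np.sin(.5236)*np.cos(yaw),-np.sin(.5236)*np.sin(yaw),np.cos(.5236)])
    yx=np.array([-np.sin(yaw),np.cos(yaw),0]);xx=np.cross(yx,zx)
    return np.array([x,y,212.]),np.c_[xx,yx,zx]
tip=np.array([293.4,181.6])
o=r.spot_point('spindle_tip','top');print(o[:1])
def sm(p,full=True):
    c,M=seat(p)
    X=np.c_[42*np.cos(k+p[3]),42*np.sin(k+p[3]),np.full(4,9.)]@M.T+c
    e=match(proj(f,X),S).ravel()
    return np.r_[e,[p[2]/.3]] if full else e
for prior in (1,0):
    b=min((least_squares(lambda p:np.r_[sm(p,False),p[2]*prior],[555,76,0,a]) for a in np.arange(0,1.57,.2)),key=lambda s:s.cost)
    print('seat',b.x,b.cost,'phase',np.degrees(b.x[3])%90)
    c,M=seat(b.x);print('tip pred',proj(f,c+36*M[:,2]),'seat pred scene',proj(g,c), 'dryer',c[:2]+88*np.array([np.cos(b.x[2]),np.sin(b.x[2])]))
E
python3 fit0.py
```

```text
[[398.6  210.19]
 [386.97 221.65]
 [410.63 222.02]
 [398.97 233.67]] [[290.01 167.76]
 [277.48 181.24]
 [304.19 180.04]
 [291.65 193.31]]
wheel [ 458.73 -294.79   -0.  ] 0.005007319637097314 yaw deg 89.9194367149747
[{'at': [292.4, 184.7], 'score': 0.8}]
seat [558.37  75.72   0.04   0.02] 0.001124294385925758 phase 1.047896541661944
tip pred [[290.42 183.24]] seat pred scene [[332.16 187.6 ]] dryer [646.3  79.3]
seat [558.37  75.76   0.05   0.01] 0.0001096799763351698 phase 0.5455348464832845
tip pred [[290.46 183.24]] seat pred scene [[332.17 187.59]] dryer [646.26  80.16]
```

```bash
cat >> fit0.py <<'E'
print('---')
b.x[3]%=np.pi/2
for h in (0,13):
    X=np.c_[42*np.cos(k+b.x[3]),42*np.sin(k+b.x[3]),np.full(4,h)]@M.T+c
    print(h,proj(g,X).round(1).tolist())
print('piv',proj(f,np.array([[c[0]+88*np.cos(b.x[2])-s*190*np.sin(b.x[2]),c[1]+88*np.sin(b.x[2])+s*190*np.cos(b.x[2]),85] for s in (1,-1)])))
print('tip/base scene',proj(g,np.array([c,c+36*M[:,2]])))
im=cv2.cvtColor(g['color'],cv2.COLOR_RGB2BGR);
im=cv2.resize(im[140:240,270:390],(720,600),interpolation=cv2.INTER_CUBIC)
a=np.linspace(0,6.283,60)
for rr,h in ((53,0),(93,12)):
    X=np.c_[rr*np.cos(a),rr*np.sin(a),np.full(60,h)]@M.T+c
    for p in proj(g,X): cv2.circle(im,tuple(int(v) for v in (p-[270,140]+.5)*6),1,(0,0,255),-1)
cv2.imwrite('pics/s0f.png',im)
im=cv2.cvtColor(f['color'],cv2.COLOR_RGB2BGR);
im=cv2.resize(im[140:230,245:335],(600,600),interpolation=cv2.INTER_CUBIC)
for rr,h in ((53,0),(93,12)):
    X=np.c_[rr*np.cos(a),rr*np.sin(a),np.full(60,h)]@M.T+c
    for p in proj(f,X): cv2.circle(im,tuple(int(v) for v in (p-[245,140]+.5)*6.667),1,(0,0,255),-1)
cv2.imwrite('pics/t0f.png',im)
E
python3 fit0.py|sed -n '/---/,$p'
```

```text
---
0 [[341.0, 186.6], [339.5, 182.1], [323.7, 188.5], [324.6, 193.2]]
13 [[339.6, 183.1], [338.1, 178.8], [322.3, 185.2], [323.1, 189.8]]
piv [[237.42 165.49]
 [347.57 160.74]]
tip/base scene [[332.17 187.59]
 [328.27 178.14]]
```

View pics/s0f.png

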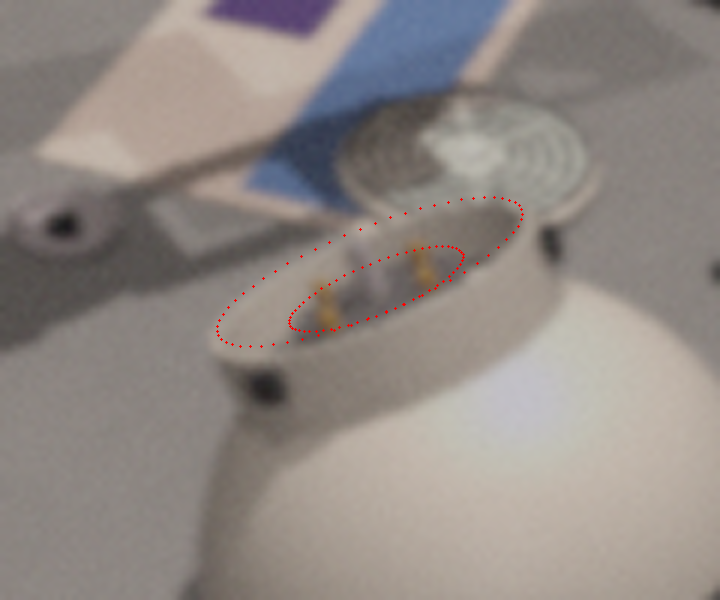

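View pics/t0f.png

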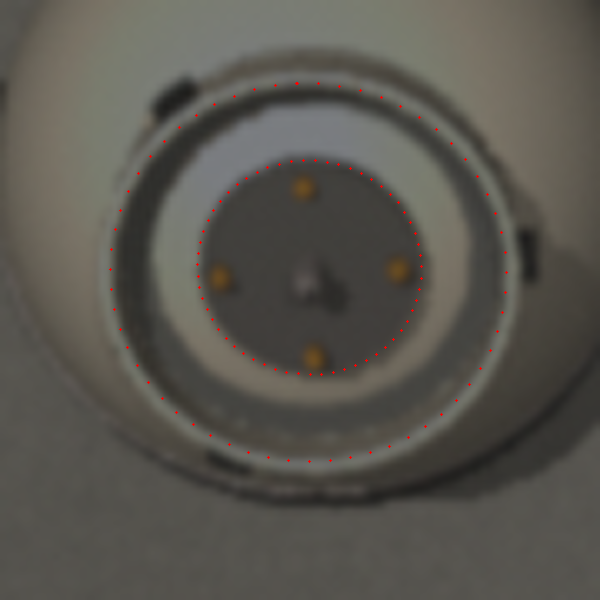

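The overlay fits to about 1 px, which is 2–3 mm. The seat is near (559, 75, 212), the lean azimuth is about 2.8° and the stud phase about 0.5°. The wheel is at (459, -295) with its holes on the world axes.

```bash
cat >> h.py <<'E'
def plan(target,yawdeg=None):
    s=r.sense();M=R.from_euler('xyz',s['tcp_rot']).as_matrix()
    d=M.T@(np.array(target)-s['eef_pos'])/10
    t=None
    if yawdeg is not None: t=-(((yawdeg-np.degrees(s['tcp_rot'][2]))+180)%360-180)
    print('t',round(s['clock'],2),'pos',s['eef_pos'].round(1),'rpy',np.degrees(s['tcp_rot']).round(2),'q',s['qpos'].round(2),'F',s['contact_force'].round(1),'op',round(s['opening'],2))
    print('shift cm',d.round(2),'turn',t)
E
python3 -c "
from h import *
plan([459,-295,230],180)"
```

```text
t 1.3 pos [210.7 588.4 231.3] rpy [180.   -0.  160.3] q [ 1.22  0.35  1.63  0.    1.16 -0.  ] F [-0.3  0.5 -0.8] op 1.0
shift cm [-53.16 -74.8    0.13] turn -19.697114787207425
```

Request:
drive_tool --moves '[[0,[-4.4,-6.2,0],-5],[0,[-8.8,-12.4,0],-10],[0,[-13.2,-18.6,0],-15],[0,[-17.7,-24.9,0],-19.7],[0,[-22,-31,0],-19.7],[0,[-26.5,-37.3,0],-19.7],[0,[-31,-43.6,0],-19.7],[0,[-35.4,-49.8,0],-19.7],[0,[-39.8,-56,0],-19.7],[0,[-44.2,-62.2,0],-19.7],[0,[-48.6,-68.4,0],-19.7],[0,[-53.2,-74.8,0],-19.7]]' --grip_force 60

```text
clock: 2.8
eef_pos: [414.1, -135.9, 231.7]
tcp_rot: [-3.141, 0.001, 3.141]
contact_force: [1.4, 1.0, -0.6]
opening: 1.002
```

```bash
python3 -c "
from h import *
plan([459,-295,100],180)"
```

```text
t 2.8 pos [ 414.1 -135.9  231.7] rpy [-1.7999e+02  7.0000e-02  1.7997e+02] q [-0.32  0.05  2.02  0.    1.07 -1.89] F [ 1.4  1.  -0.6] op 1.0
shift cm [ -4.49 -15.9   13.18] turn -0.03407912332932028
```

Request:
drive_tool --moves '[[0,[-1.5,-5.5,3],0],[0,[-3,-11,6],0],[0,[-4.5,-15.9,9],0],[0,[-4.5,-15.9,11],0],[0,[-4.5,-15.9,13],0],[0,[-4.5,-15.9,13],0]]'

```text
clock: 3.55
eef_pos: [458.1, -294.5, 100.5]
tcp_rot: [3.14, -0.001, 3.141]
contact_force: [1.0, -0.5, 0.1]
opening: 0.999
```

```bash
python3 -c "
from h import *
plan([459,-295,14],180)
grab('scene','s1.png');grab('top','t1.png')
a=cv2.imread('pics/s1.png');cv2.imwrite('pics/s1a.png',cv2.resize(a[200:300,170:290],(720,600),interpolation=cv2.INTER_CUBIC))
"
```

```text
t 3.55 pos [ 458.1 -294.5  100.5] rpy [ 1.7992e+02 -7.0000e-02  1.7995e+02] q [-0.57  0.39  1.91  0.    0.84 -2.14] F [ 1.  -0.5  0.1] op 1.0
shift cm [-0.1  -0.06  8.65] turn -0.0505136790066274
```

View pics/s1a.png

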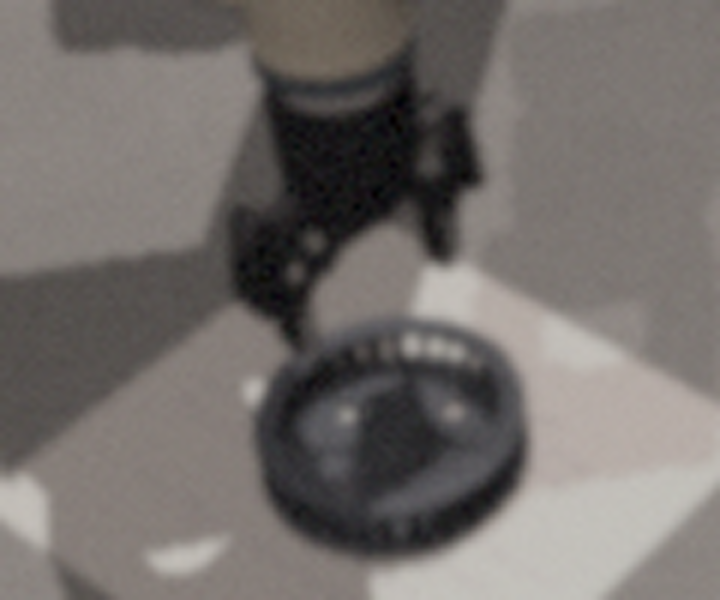

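```bash
python3 -c "
from h import *
f=grab('scene');a=cv2.resize(cv2.cvtColor(f['color'],cv2.COLOR_RGB2BGR)[200:300,170:290],(720,600),interpolation=cv2.INTER_CUBIC)
t=np.linspace(0,6.283,80)
for rr,z in ((75,36),(75,0),(61,36),(20,44)):
    for p in proj(f,np.c_[458.7+rr*np.cos(t),-294.8+rr*np.sin(t),np.full(80,z)]): cv2.circle(a,tuple(int(v) for v in (p-[170,200]+.5)*6),1,(0,0,255),-1)
cv2.imwrite('pics/s1b.png',a)
"
```

```text
(no output)
```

View pics/s1b.png

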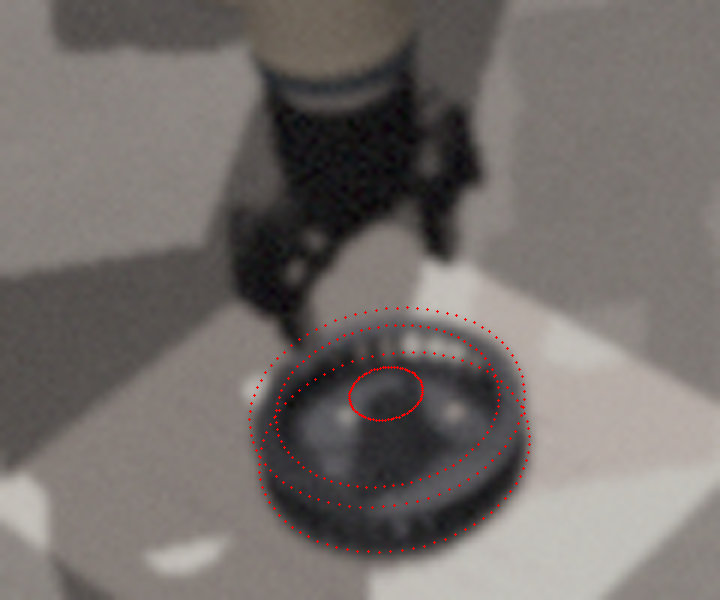

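Request:
drive_tool --moves '[[0,[-0.1,-0.1,3],0],[0,[-0.1,-0.1,5.5],0],[0,[-0.1,-0.1,7.5],0],[0,[-0.1,-0.1,8.6],0],[0,[-0.1,-0.1,8.6],0]]'

```text
clock: 4.32
eef_pos: [461.0, -296.1, 16.9]
tcp_rot: [-3.141, 0.002, 3.142]
contact_force: [0.0, 0.1, 0.1]
opening: 1.002
```

Request:
drive_tool --moves '[[0.3,[0.1,0,0.2],0],[0.7,[0.1,0,0.2],0],[1,[0.1,0,0.2],0],[1,[0.1,0,0.2],0],[1,[0.1,0,0.2],0],[1,[0.1,0,0.2],0]]'

```text
clock: 5.08
eef_pos: [460.3, -296.4, 15.8]
tcp_rot: [-3.14, 0.003, 3.141]
contact_force: [-1.8, 0.9, 7.7]
opening: 0.447
```

```bash
python3 -c "
from h import *
plan([460,-295,14],180)
"
```

```text
t 5.08 pos [ 460.3 -296.4   15.8] rpy [-1.7992e+02  1.7000e-01  1.7999e+02] q [-0.58  0.53  1.95  0.    0.66 -2.15] F [-1.8  0.9  7.7] op 0.45
shift cm [0.03 0.14 0.18] turn -0.008874798878792944
```

Request:
drive_tool --moves '[[1,[0,0,-1],0],[1,[0,0,-4],0],[1,[0,0,-10],0],[1,[0,0,-16],0],[1,[0,0,-22],0],[1,[0,0,-28],0],[1,[0,0,-33],0],[1,[0,0,-33],0]]'

```text
clock: 6.08
eef_pos: [460.6, -296.8, 350.6]
tcp_rot: [-3.136, 0.01, 3.141]
contact_force: [0.6, -0.7, -3.6]
opening: 0.447
```

```bash
python3 -c "
from h import *
plan([460,-295,350],180)
grab('scene','s2.png')
"
```

```text
t 6.08 pos [ 460.6 -296.8  350.6] rpy [-179.68    0.55  179.99] q [-0.58  0.13  1.66  0.    1.34 -2.15] F [ 0.6 -0.7 -3.6] op 0.45
shift cm [0.06 0.18 0.06] turn -0.0066517507908656626
```

View pics/s2.png

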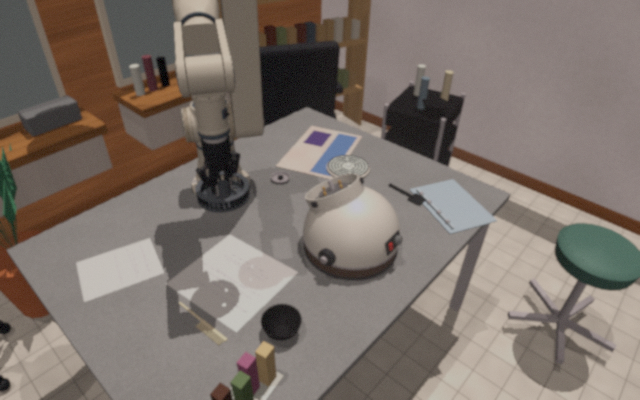

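The wheel is held square at about (222,192) in the scene picture. These moves can't tilt the tool directly, so I'll check whether a target beyond reach tilts it outwards, in the plane of the lean and high above everything.

Request:
drive_tool --moves '[[1,[-3,4,-3],-1],[1,[-6.5,9,-7],-2],[1,[-10,13.5,-11],-2.8],[1,[-13,18,-14],-2.8],[1,[-16,22,-15],-2.8],[1,[-19,26,-15],-2.8],[1,[-22,30,-15],-2.8],[1,[-24,33,-15],-2.8],[1,[-24,33,-15],-2.8]]' --grip_force 80

```text
clock: 7.25
eef_pos: [699.3, 36.8, 493.8]
tcp_rot: [-3.139, 0.0, -3.09]
contact_force: [-0.1, -0.8, -3.2]
opening: 0.439
```

```bash
python3 -c "
from h import *
plan([900,45,500],182.8)
"
```

```text
t 7.25 pos [699.3  36.8 493.8] rpy [-179.84    0.   -177.04] q [ 0.05  0.36  1.06 -0.    1.71 -1.57] F [-0.1 -0.8 -3.2] op 0.44
shift cm [-20.09  -0.22  -0.62] turn 0.1628362447032714
```

Request:
drive_tool --moves '[[1,[-5,0,0],0],[1,[-10,0,0],0],[1,[-15,0,0],0],[1,[-20,0,0],0],[1,[-25,0,0],0],[1,[-30,0,0],0],[1,[-32,0,0],0]]'

```text
clock: 8.12
eef_pos: [949.1, 48.4, 453.2]
tcp_rot: [-3.138, 0.043, -3.091]
contact_force: [-0.1, -0.3, -2.4]
opening: 0.444
```

```bash
python3 -c "
from h import *
plan([900,45,500],182.8)
"
```

```text
t 8.12 pos [949.1  48.4 453.2] rpy [-179.82    2.46 -177.08] q [ 0.05  0.99  0.06 -0.    2.04 -1.57] F [-0.1 -0.3 -2.4] op 0.44
shift cm [ 4.71 -0.11 -4.89] turn 0.11735304285843995
```

```bash
python3 -c "
from h import *
s=r.sense();print(s['qpos'].round(4),s['qvel'],R.from_euler('xyz',s['tcp_rot']).as_matrix()[:,2].round(3))
"
```

```text
[ 0.0505  0.9945  0.0626 -0.0035  2.0416 -1.5728] [ 3.73026530e-03  4.70390770e-03 -5.60153454e-02 -5.70681667e-06
 -9.95628759e-02  2.16575295e-03] [ 0.043 -0.001 -0.999]
```

Request:
drive_tool --moves '[[1,[-6,0,0],0],[1,[-12,0,0],0],[1,[-18,0,0],0]]'

```text
clock: 8.5
eef_pos: [987.8, 50.0, 414.2]
tcp_rot: [-3.138, 0.096, -3.091]
contact_force: [0.4, -0.0, -2.0]
opening: 0.44
```

```bash
python3 -c "
from h import *
s=r.sense();print(s['qpos'].round(4),s['eef_pos'],R.from_euler('xyz',s['tcp_rot']).as_matrix()[:,2].round(3))
"
```

```text
[ 0.0501  1.0389  0.0587 -0.0033  1.948  -1.5728] [987.82330255  49.99152619 414.18380284] [ 0.096  0.002 -0.995]
```

Request:
drive_tool --moves '[[1,[-6,0,0],0],[1,[-12,0,0],0],[1,[-18,0,0],0],[1,[-24,0,0],0],[1,[-30,0,0],0],[1,[-36,0,0],0]]'

```text
clock: 9.25
eef_pos: [1032.5, 52.1, 357.8]
tcp_rot: [-3.138, 0.151, -3.091]
contact_force: [-0.3, 0.0, -3.3]
opening: 0.442
```

```bash
python3 -c "
from h import *
s=r.sense();print(s['qpos'].round(4),s['eef_pos'],R.from_euler('xyz',s['tcp_rot']).as_matrix()[:,2].round(3))
"
```

```text
[ 0.05    1.0992  0.0592 -0.0032  1.8325 -1.5727] [1032.53848231   52.12664127  357.78078673] [ 0.15   0.004 -0.989]
```

Request:
drive_tool --moves '[[1,[-6,0,-3],0],[1,[-12,0,-6],0],[1,[-18,0,-9],0],[1,[-24,0,-12],0]]'

```text
clock: 9.75
eef_pos: [1036.4, 52.5, 396.7]
tcp_rot: [-3.138, 0.207, -3.09]
contact_force: [-0.4, 0.9, -3.7]
opening: 0.437
```

```bash
python3 -c "
from h import *
s=r.sense();print(s['qpos'].round(4),s['eef_pos'],R.from_euler('xyz',s['tcp_rot']).as_matrix()[:,2].round(3))
"
```

```text
[ 0.0502  1.0631  0.0586 -0.0032  1.8125 -1.5726] [1036.3637682    52.51202824  396.71740847] [ 0.206  0.007 -0.979]
```

Request:
drive_tool --moves '[[1,[-6,0,-3],0],[1,[-12,0,-5],0],[1,[-18,0,-8],0],[1,[-24,0,-10],0]]'

```text
clock: 10.25
eef_pos: [1041.7, 52.9, 429.3]
tcp_rot: [-3.138, 0.263, -3.09]
contact_force: [0.2, 0.1, -3.3]
opening: 0.442
```

Request:
drive_tool --moves '[[1,[-6,0,-3],0],[1,[-12,0,-4],0],[1,[-18,0,-6],0],[1,[-24,0,-8],0]]'

```text
clock: 10.75
eef_pos: [1049.8, 53.4, 455.0]
tcp_rot: [-3.138, 0.319, -3.09]
contact_force: [-0.4, -0.5, -2.7]
opening: 0.44
```

```bash
python3 -c "
from h import *
s=r.sense();print(s['qpos'].round(4),s['eef_pos'],R.from_euler('xyz',s['tcp_rot']).as_matrix()[:,2].round(3))
grab('scene','s3.png')
"
```

```text
[ 0.0504  1.0123  0.0592 -0.0031  1.7514 -1.5725] [1049.75891809   53.43541109  454.95695757] [ 0.313  0.013 -0.95 ]
```

View pics/s3.png

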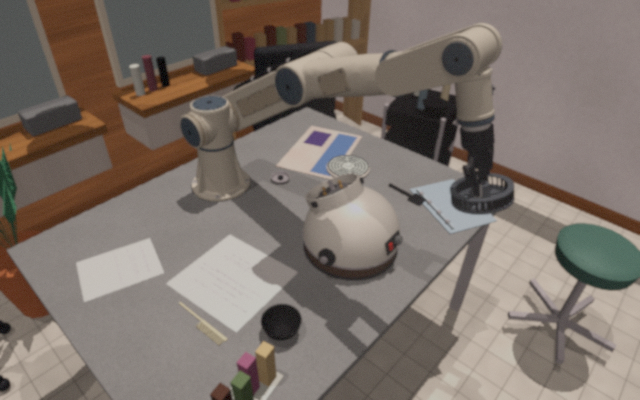

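The tilt is now 18°, in the right direction, and the wheel is still held at about (482,193). I'll carry on.

Request:
drive_tool --moves '[[1,[-6,0,-2],0],[1,[-12,0,-4],0],[1,[-18,0,-5],0],[1,[-24,0,-6],0]]'

```text
clock: 11.3
eef_pos: [1059.0, 54.0, 479.0]
tcp_rot: [-3.138, 0.376, -3.09]
contact_force: [0.1, 0.4, -3.5]
opening: 0.438
```

Request:
drive_tool --moves '[[1,[-6,0,-1],0],[1,[-12,0,-2],0],[1,[-18,0,-3],0],[1,[-24,0,-4],0]]'

```text
clock: 11.8
eef_pos: [1072.9, 54.8, 493.5]
tcp_rot: [-3.138, 0.432, -3.09]
contact_force: [0.1, 0.2, -3.3]
opening: 0.44
```

Request:
drive_tool --moves '[[1,[-6,0,-1],0],[1,[-12,0,-2],0],[1,[-18,0,-3],0],[1,[-24,0,-4],0]]'

```text
clock: 12.3
eef_pos: [1083.1, 55.4, 514.9]
tcp_rot: [-3.138, 0.489, -3.089]
contact_force: [-0.2, 0.6, -3.1]
opening: 0.437
```

```bash
python3 -c "
from h import *
s=r.sense();print(s['qpos'].round(4),s['eef_pos'],R.from_euler('xyz',s['tcp_rot']).as_matrix().round(3))
"
```

```text
[ 0.0506  0.9725  0.0593 -0.0029  1.6211 -1.5724] [1083.14808581   55.38560124  514.86512796] [[-0.882 -0.051  0.469]
 [-0.046  0.999  0.021]
 [-0.469 -0.003 -0.883]]
```

Request:
drive_tool --moves '[[1,[-6,0,-1],0],[1,[-9,0,-1],0]]'

```text
clock: 12.55
eef_pos: [1095.8, 56.1, 532.7]
tcp_rot: [-3.138, 0.546, -3.089]
contact_force: [-1.1, 0.2, -3.2]
opening: 0.44
```

```bash
python3 -c "
from h import *
s=r.sense();print(s['qpos'].round(4),s['eef_pos'],s['tcp_rot'],R.from_euler('xyz',s['tcp_rot']).as_matrix().round(3))
"
```

```text
[ 0.0507  0.9643  0.0583 -0.0029  1.5725 -1.5724] [1095.78173329   56.09101177  532.69940496] [-3.1377407   0.54644369 -3.08900582] [[-0.853 -0.051  0.519]
 [-0.045  0.999  0.023]
 [-0.52  -0.003 -0.854]]
```

```bash
cat >> h.py <<'E'
C=np.array([559.,75.,212.]); YAW=.049
N=np.array([-.5*np.cos(YAW),-.5*np.sin(YAW),.866])
E
python3 -c "
from h import *
print(C+N*170);plan(C+N*170)
"
```

```text
[474.10202208  70.83666649 359.22      ]
t 12.55 pos [1095.8   56.1  532.7] rpy [-179.78   31.31 -176.99] q [ 0.05  0.96  0.06 -0.    1.57 -1.57] F [-1.1  0.2 -3.2] op 0.44
shift cm [ 61.99   4.67 -17.42] turn None
```

Request:
drive_tool --moves '[[1,[4,0.3,-1],0],[1,[9,0.7,-2.5],0],[1,[15,1.1,-4],0],[1,[21,1.5,-6],0],[1,[27,2,-8],0],[1,[33,2.5,-10],0],[1,[39,3,-11.5],0],[1,[45,3.5,-13],0],[1,[51,4,-14.5],0],[1,[57,4.4,-16],0],[1,[62,4.7,-17.4],0],[1,[62,4.7,-17.4],0]]'

```text
clock: 14.05
eef_pos: [471.3, 70.9, 358.3]
tcp_rot: [-3.138, 0.547, -3.089]
contact_force: [0.6, 0.7, -2.8]
opening: 0.442
```

```bash
python3 -c "
from h import *
plan(C+N*100)
s=r.sense();print(s['tcp_rot'],R.from_euler('xyz',s['tcp_rot']).as_matrix()[:,2],-N)
for c in('scene','top'):grab(c,c[0]+'4.png')
"
```

```text
t 14.05 pos [471.3  70.9 358.3] rpy [-179.8    31.32 -177.  ] q [ 0.21 -0.29  2.13 -0.12  0.76 -1.35] F [ 0.6  0.7 -2.8] op 0.44
shift cm [-0.13 -0.01  7.07] turn None
[-3.13809161  0.54672331 -3.08914738] [ 0.5193565   0.02375693 -0.85422739] [ 0.49939987  0.0244902  -0.866     ]
```

View pics/s4.png

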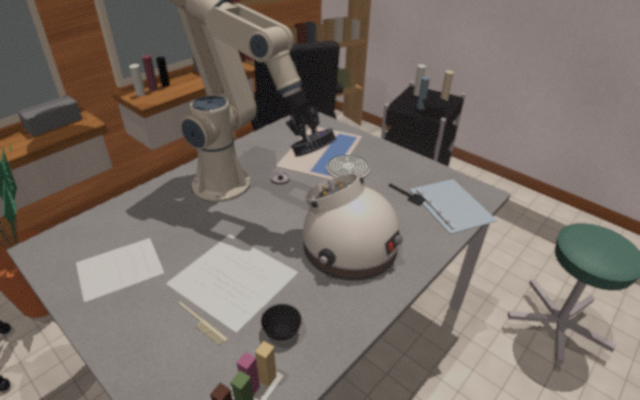

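View pics/t4.png

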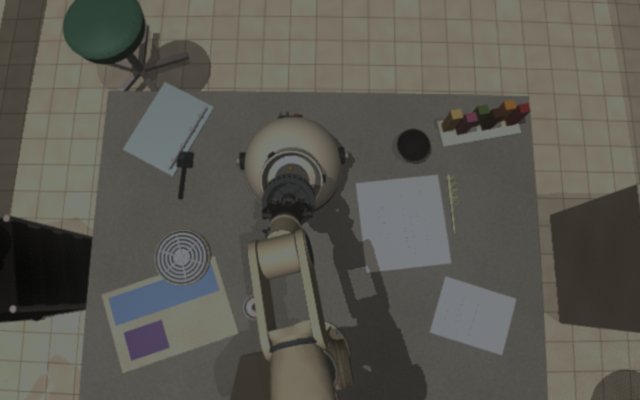

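Request:
drive_tool --moves '[[1,[-0.1,0,3],0],[1,[-0.2,0,6],0],[1,[-0.3,0,8.5],0],[1,[-0.3,0,10.4],0],[1,[-0.3,0,10.6],0],[1,[-0.3,0,10.6],0]]'

```text
clock: 14.9
eef_pos: [528.2, 73.6, 269.4]
tcp_rot: [-3.138, 0.546, -3.089]
contact_force: [0.2, 0.4, -3.4]
opening: 0.44
```

```bash
cat > ov.py <<'E'
from h import *
import sys
tag=sys.argv[1]; off=float(sys.argv[2]) if len(sys.argv)>2 else 15.
s=r.sense();M=R.from_euler('xyz',s['tcp_rot']).as_matrix();ez=-M[:,2]
plan(C+N*60)
d=s['eef_pos']-C
MS=np.c_[np.cross([-np.sin(YAW),np.cos(YAW),0],N),[-np.sin(YAW),np.cos(YAW),0],N]
print('tcp in seat frame',(MS.T@d).round(1))
t=np.linspace(0,6.283,100)
for c,(x0,y0,w,h,k) in {'scene':(270,130,120,100,6),'top':(245,140,90,90,6)}.items():
    f=grab(c);a=cv2.resize(cv2.cvtColor(f['color'],cv2.COLOR_RGB2BGR)[y0:y0+h,x0:x0+w],(w*k,h*k),interpolation=cv2.INTER_CUBIC)
    cv2.imwrite('pics/%s%s_raw.png'%(c[0],tag),a)
    W=s['eef_pos']-off*ez
    for rr,hh,col in ((75,36,(0,0,255)),(75,0,(0,255,0)),(20,44,(255,0,0))):
        for p in proj(f,W+rr*np.cos(t)[:,None]*M[:,0]+rr*np.sin(t)[:,None]*M[:,1]+hh*ez): cv2.circle(a,tuple(int(v) for v in (p-[x0,y0]+.5)*k),1,col,-1)
    for rr,hh in ((93,12),):
        for p in proj(f,C+rr*np.cos(t)[:,None]*MS[:,0]+rr*np.sin(t)[:,None]*MS[:,1]+hh*N): cv2.circle(a,tuple(int(v) for v in (p-[x0,y0]+.5)*k),1,(255,255,0),-1)
    cv2.imwrite('pics/%s%s.png'%(c[0],tag),a)
E
python3 ov.py 5
```

```text
t 14.9 pos [528.2  73.6 269.4] rpy [-179.79   31.28 -176.97] q [ 0.18 -0.07  2.17 -0.14  0.51 -1.34] F [ 0.2  0.4 -3.4] op 0.44
shift cm [ 0.21 -0.01  0.5 ] turn None
tcp in seat frame [ 2.   0.1 65.1]
```

View pics/s5.png

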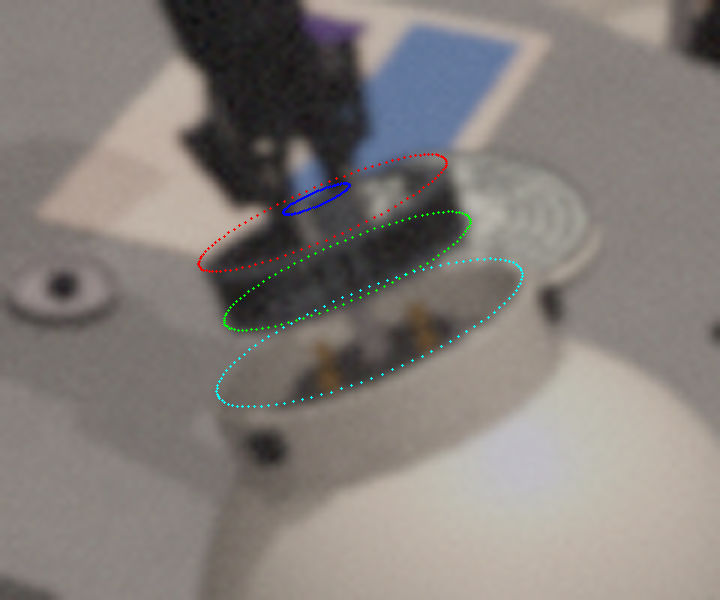

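View pics/t5.png

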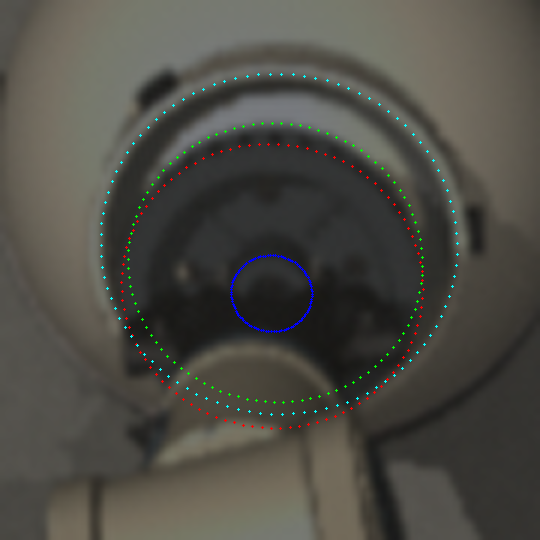

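Request:
drive_tool --moves '[[1,[0.1,0,0.6],0],[1,[0.15,-0.05,1.1],0],[1,[0.15,-0.05,1.5],0],[1,[0.15,-0.05,1.8],0],[1,[0.15,-0.05,2.1],0],[1,[0.15,-0.05,2.1],0]]' --grip_force 50

```text
clock: 15.75
eef_pos: [537.5, 73.5, 250.6]
tcp_rot: [-3.138, 0.546, -3.089]
contact_force: [-0.9, -0.5, -4.2]
opening: 0.443
```

```bash
python3 ov.py 6; python3 -c "
from h import *
s=r.sense();print(s['contact_force'],s['wrist_torque'])"
```

```text
t 15.75 pos [537.5  73.5 250.6] rpy [-179.79   31.27 -176.96] q [ 0.18 -0.03  2.18 -0.15  0.46 -1.33] F [-0.9 -0.5 -4.2] op 0.44
shift cm [ 0.03  0.04 -1.59] turn None
tcp in seat frame [ 0.7 -0.4 44.1]
[-0.35213    -0.73733721 -2.990771  ] [-0.05675392  0.68914868 -0.01110096]
```

View pics/s6.png

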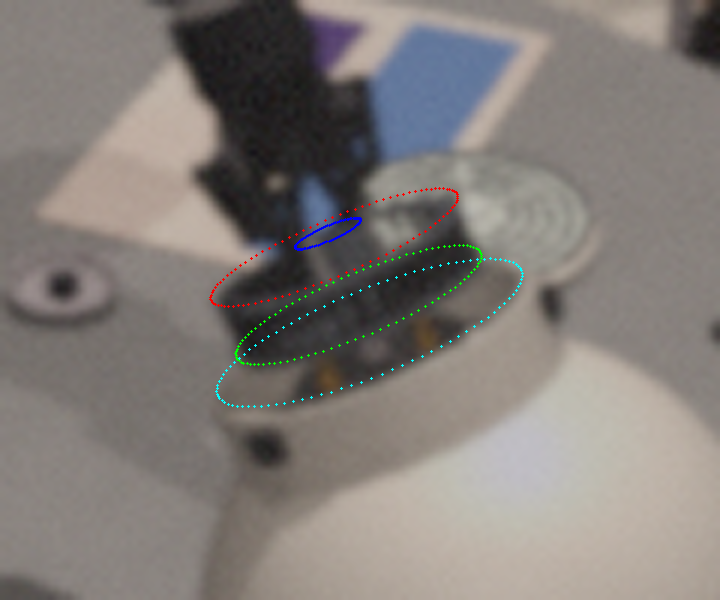

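View pics/t6_raw.png

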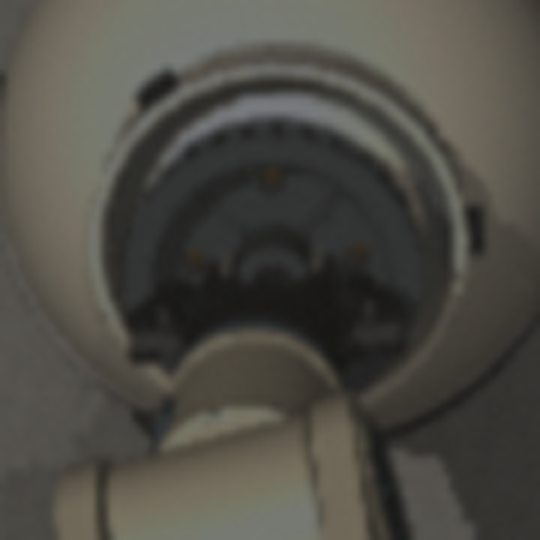

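Brass shows through three of the holes, at (270,175), (197,258) and (358,252) in the zoom, so the phase is good. There is no contact force yet, so I'll keep lowering.

Request:
drive_tool --moves '[[1,[0.02,0,0.3],0],[1,[0.03,0,0.6],0],[1,[0.04,0,0.9],0],[1,[0.05,0,1.2],0],[1,[0.05,0,1.3],0]]'

```text
clock: 16.48
eef_pos: [544.0, 73.8, 239.3]
tcp_rot: [-3.138, 0.546, -3.089]
contact_force: [-2.2, -0.5, -3.7]
opening: 0.44
```

```bash
python3 ov.py 7; python3 -c "
from h import *
s=r.sense();print(s['contact_force'],s['wrist_torque'])
a=cv2.imread('pics/t7_raw.png');cv2.imwrite('pics/t7z.png',cv2.resize(a[100:350,110:430],(768,600),interpolation=cv2.INTER_CUBIC))"
```

```text
t 16.48 pos [544.   73.8 239.3] rpy [-179.79   31.29 -176.97] q [ 0.17 -0.    2.18 -0.16  0.43 -1.32] F [-2.2 -0.5 -3.7] op 0.44
shift cm [-0.    0.04 -2.89] turn None
tcp in seat frame [ 0.6 -0.4 31.1]
[-1.24284096 -0.86868598 -4.78283681] [-0.12536592  0.71986024 -0.06404662]
```

View pics/t7z.png

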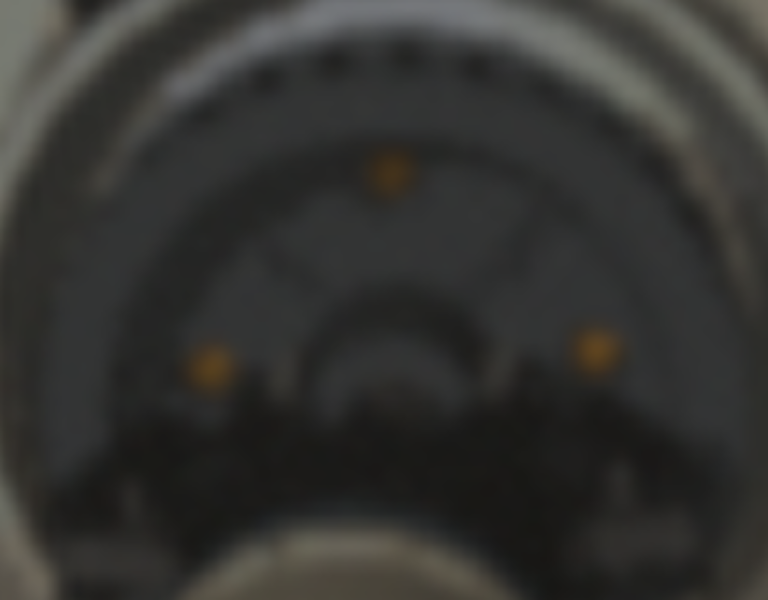

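Request:
drive_tool --moves '[[1,[0.01,0,0.2],0],[1,[0.02,0,0.4],0],[1,[0.02,0,0.6],0],[1,[0.02,0,0.8],0],[1,[0.02,0,0.8],0]]'

```text
clock: 17.2
eef_pos: [548.0, 74.0, 232.2]
tcp_rot: [-3.138, 0.546, -3.089]
contact_force: [-0.8, 0.1, -4.2]
opening: 0.441
```

```bash
python3 ov.py 8; python3 -c "
from h import *
s=r.sense();print(s['contact_force'],s['wrist_torque'])
a=cv2.imread('pics/t8_raw.png');cv2.imwrite('pics/t8z.png',cv2.resize(a[100:350,110:430],(768,600),interpolation=cv2.INTER_CUBIC))"
```

```text
t 17.2 pos [548.   74.  232.2] rpy [-179.79   31.28 -176.97] q [ 0.17  0.02  2.18 -0.17  0.41 -1.32] F [-0.8  0.1 -4.2] op 0.44
shift cm [-0.03  0.04 -3.7 ] turn None
tcp in seat frame [ 0.6 -0.4 23. ]
[-0.2716923  -0.21665253 -4.5570617 ] [-0.03258285  0.76285433 -0.03143475]
```

View pics/t8z.png

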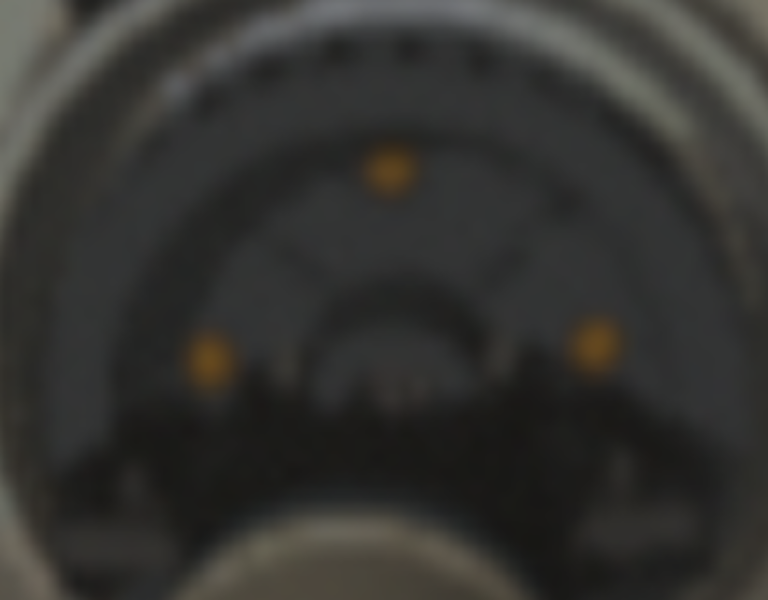

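View pics/s8.png

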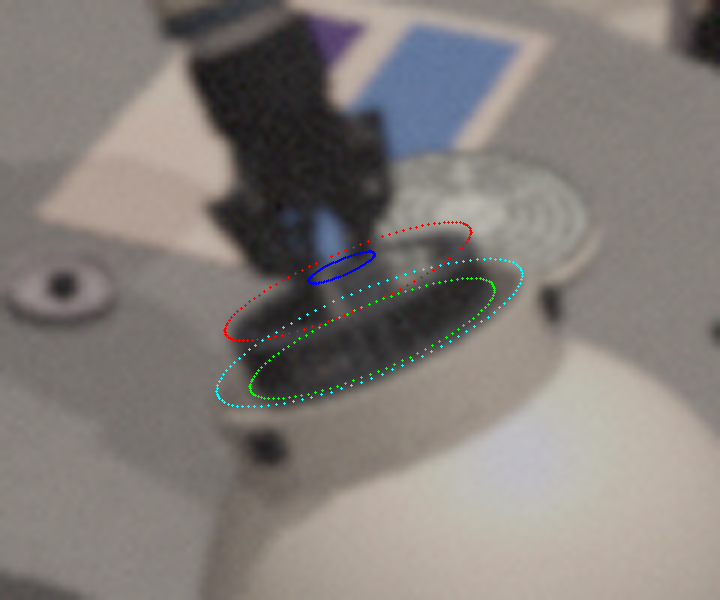

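Still no force, and the studs are going into the holes. About 8 mm is left.

Request:
drive_tool --moves '[[1,[0.01,0,0.2],0],[1,[0.01,0,0.4],0],[1,[0.02,0,0.6],0],[1,[0.02,0,0.6],0]]'

```text
clock: 17.8
eef_pos: [551.0, 74.2, 227.0]
tcp_rot: [-3.138, 0.546, -3.089]
contact_force: [0.2, -0.4, -3.9]
opening: 0.435
```

```bash
python3 -c "
from h import *
plan(C+N*15)
s=r.sense();print(s['contact_force'],s['wrist_torque'])"
```

```text
t 17.8 pos [551.   74.2 227. ] rpy [-179.79   31.27 -176.97] q [ 0.17  0.03  2.18 -0.17  0.39 -1.31] F [ 0.2 -0.4 -3.9] op 0.44
shift cm [0.06 0.04 0.2 ] turn None
[ 0.16314104 -0.39167868 -3.89097725] [-0.01275349  0.6596974   0.01735621]
```

Request:
drive_tool --moves '[[1,[0,0,0.1],0],[1,[0.01,0,0.2],0],[1,[0.01,0,0.3],0],[1,[0.01,0,0.3],0]]'

```text
clock: 18.3
eef_pos: [552.5, 74.1, 225.6]
tcp_rot: [-3.138, 0.547, -3.089]
contact_force: [-15.2, -4.1, 15.1]
opening: 0.44
```

```bash
python3 -c "
from h import *
plan(C+N*15)
s=r.sense();print(s['contact_force'],s['wrist_torque'])"
```

```text
t 18.3 pos [552.5  74.1 225.6] rpy [-179.79   31.35 -176.98] q [ 0.17  0.04  2.18 -0.17  0.39 -1.31] F [-15.2  -4.1  15.1] op 0.44
shift cm [ 0.11  0.06 -0.  ] turn None
[-15.18238515  -4.11399565  15.12202203] [0.23994978 1.3638276  0.15425586]
```

Firm contact of about 20 N with the TCP 15 mm above the seat, which matches fully home. I'll release slightly and check.

Request:
drive_tool --moves '[[1,[0,0,0],0],[1,[0,0,0],0]]' --grip_force 20

```text
clock: 18.55
eef_pos: [552.2, 74.1, 225.8]
tcp_rot: [-3.138, 0.547, -3.089]
contact_force: [-7.2, 0.1, 4.2]
opening: 0.439
```

Request:
drive_tool --moves '[[0.45,[0,0,0],0],[0.4,[0,0,0],0],[0.35,[0,0,0],0],[0.35,[0,0,0],0]]'

```text
clock: 19.05
eef_pos: [552.4, 74.2, 226.0]
tcp_rot: [-3.138, 0.548, -3.089]
contact_force: [-0.3, 0.7, 0.3]
opening: 0.652
```

```bash
python3 ov.py 9; python3 -c "
from h import *
s=r.sense();print(s['contact_force'],s['wrist_torque'])
a=cv2.imread('pics/t9_raw.png');cv2.imwrite('pics/t9z.png',cv2.resize(a[100:350,110:430],(768,600),interpolation=cv2.INTER_CUBIC))"
```

```text
t 19.05 pos [552.4  74.2 226. ] rpy [-179.8    31.37 -176.99] q [ 0.17  0.03  2.18 -0.17  0.39 -1.31] F [-0.3  0.7  0.3] op 0.65
shift cm [ 0.02  0.04 -4.46] turn None
tcp in seat frame [ 1.3 -0.5 15.4]
[-0.62377162 -0.23376916 -0.09321483] [ 0.01595302  0.27238515 -0.0143793 ]
```

View pics/s9.png

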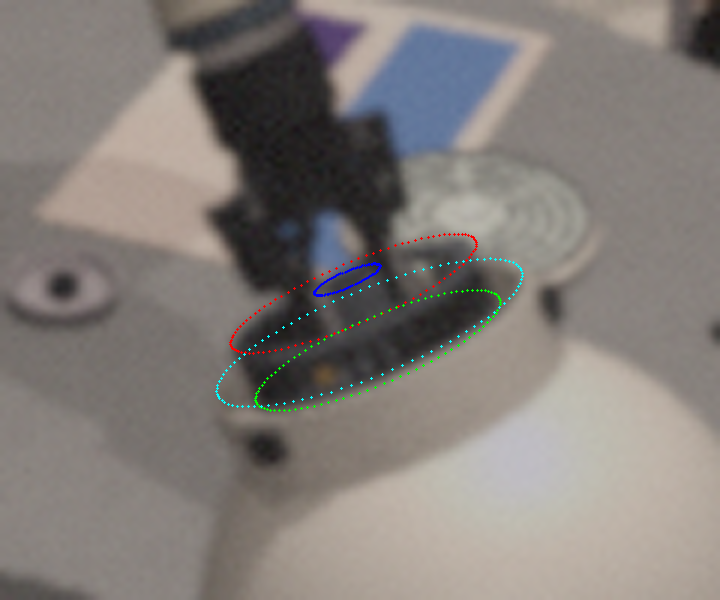

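View pics/t9z.png

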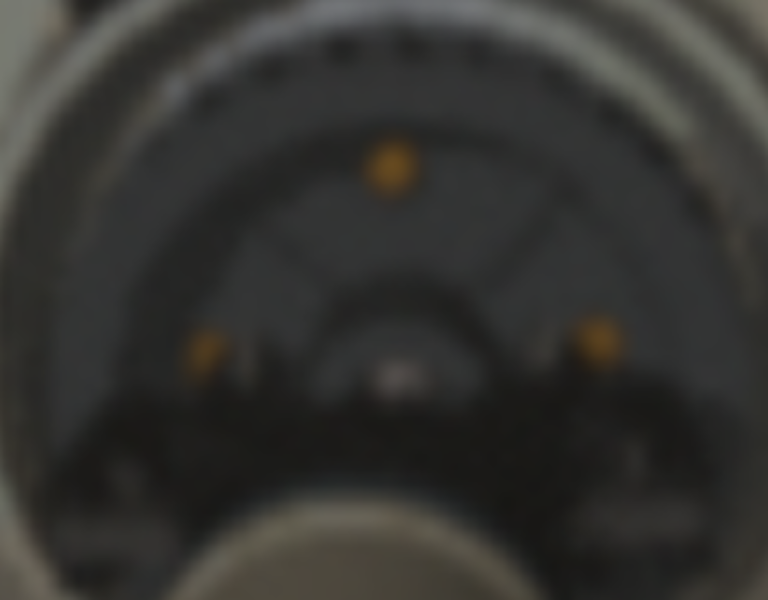

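The brass now stands out of the plate and the spindle shows in the boss. I'll retract along the tool axis and check.

Request:
drive_tool --moves '[[0.35,[0,0,-0.5],0],[0.35,[0,0,-1.5],0],[0.35,[0,0,-3],0],[0.35,[0,0,-6],0],[0.35,[0,0,-10],0],[0.35,[0,0,-15],0],[0.35,[0,0,-19],0],[0.35,[0,0,-19],0]]'

```text
clock: 20.15
eef_pos: [453.4, 69.9, 392.6]
tcp_rot: [-3.14, 0.555, -3.089]
contact_force: [-0.1, -0.1, -0.5]
opening: 0.646
```

```bash
python3 - <<'E'
from h import *
plan(C+N*60)
MS=np.c_[np.cross([-np.sin(YAW),np.cos(YAW),0],N),[-np.sin(YAW),np.cos(YAW),0],N]
t=np.linspace(0,6.283,100)
for c,(x0,y0,w,h,k) in {'scene':(270,130,120,100,6),'top':(245,140,90,90,6)}.items():
    f=grab(c,c[0]+'10full.png');a=cv2.resize(cv2.cvtColor(f['color'],cv2.COLOR_RGB2BGR)[y0:y0+h,x0:x0+w],(w*k,h*k),interpolation=cv2.INTER_CUBIC)
    a=np.clip(a*1.6,0,255).astype(np.uint8)
    for rr,hh,col in ((75,36,(0,0,255)),(20,44,(255,0,0)),(93,12,(255,255,0))):
        for p in proj(f,C+rr*np.cos(t)[:,None]*MS[:,0]+rr*np.sin(t)[:,None]*MS[:,1]+hh*N): cv2.circle(a,tuple(int(v) for v in (p-[x0,y0]+.5)*k),1,col,-1)
    cv2.imwrite('pics/%s10.png'%c[0],a)
    for th in('fan_wheel','boss_top'): print(th,c,r.spot_point(th,c)[:1],proj(f,C+(44*N if th=='boss_top' else 0)))
E
```

```text
t 20.15 pos [453.4  69.9 392.6] rpy [-179.89   31.77 -177.01] q [ 0.21 -0.35  2.1  -0.12  0.85 -1.36] F [-0.1 -0.1 -0.5] op 0.65
shift cm [ 0.33  0.   14.92] turn None
fan_wheel scene [{'at': [332.1, 186.0], 'score': 0.65}] [[332.16553269 187.76491604]]
boss_top scene [{'at': [328.4, 177.3], 'score': 0.6}] [[327.41436053 176.17176247]]
fan_wheel top [{'at': [286.9, 182.8], 'score': 0.74}] [[291.19909633 179.60220023]]
boss_top top [{'at': [295.2, 182.6], 'score': 0.79}] [[290.59834756 183.82431855]]
```

View pics/s10.png

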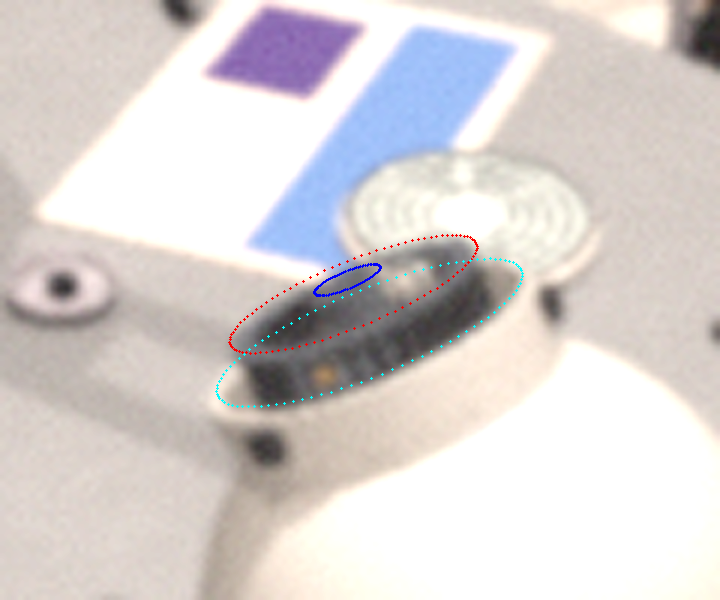

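View pics/t10.png

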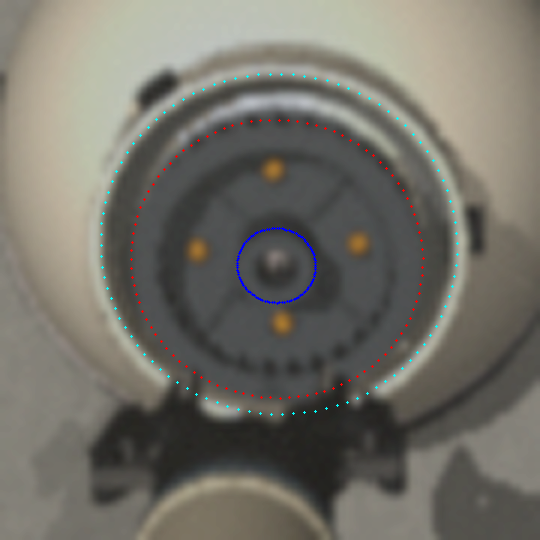

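View pics/s10full.png

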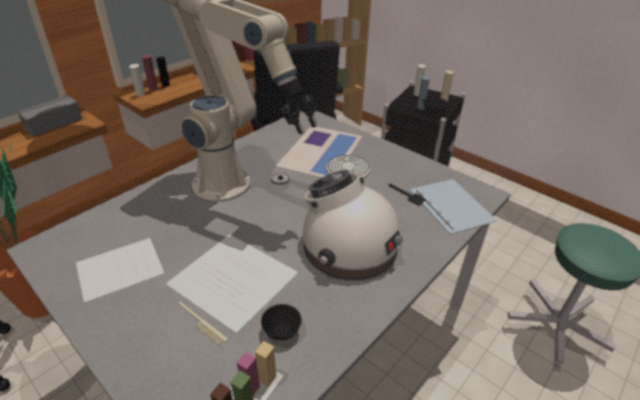

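```bash
python3 -c "
from h import *
s=r.sense();print(s['clock'],s['contact_force'],s['qvel'].round(3));print(r.sign_off())"
```

```text
20.45 [-0.17143334  0.04675531 -0.4030901 ] [ 0.001  0.006 -0.004 -0.     0.001  0.   ]
the job is handed in; nothing more can be done
None
```

The fan wheel is back on the motor with all four studs through its holes, and it looks fully home. I let go, backed the arm clear and handed the job in at about 20 s of the 64 s allowed; no verdict was reported.

**Grasp and tilt:** I gripped the wheel by its boss and lifted it. The moves have no tilt command, so I tilted the tool by commanding targets beyond its reach, high above the bench. It reached 31.3°, against the 30° lean of the spindle. I then lowered it along the spindle with the holes already lined up, so no searching turn was needed.

**Seating:** There was no noticeable force on the way down until the end, where it met a firm stop of about 20 N at the wrist, at the expected depth of about 15 mm tool height above the seat.

**Last checks:**
- **Wheel:** The final top picture shows all four brass studs through the holes and the spindle in the middle of the boss.
- **Arm:** Wrist force was about 0 N and the gripper was well clear.
- **Bystanders:** The vent cover, comb, brush and bowl look unmoved in the pictures; I did not measure them.

**What disagreed or is uncertain:**
- **Camera fit:** My overlays sat about 1 px (2–3 mm) off, about equally for the wheel and the housing. The network's spots for the wheel and boss in the top view were 4–5 px off my fit. I judged "fully home" mainly from the force and depth at the stop.
- **Axis error:** The tool was about 1.3° over-tilted at release, so the wheel could be off by up to that; the limit is 3.4°.
- **Joint 3:** While tilting, it read 0.058 to 0.059 rad, just under its 0.06 limit. I took this as sensor noise but could not confirm it.

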